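# Set the pattern easel to the red mark and lean the board back

## Robot

A 6-joint arm with a two-finger parallel gripper is mounted at the origin on the work surface. World frame = base frame: x ahead of the robot, y to its left, z up, the work surface at z = 0. Lengths are in mm, angles in rad, forces in N, time in s.
With the tool pointing down it reaches from about 300 to 950 mm from the base axis. Payload 3.1 kg.
Tool frame: the origin (TCP) lies midway between the tips of the shut fingers; the grasp point (between the pads) lies 19 mm behind it; z points along the fingers, y is the direction in which the jaws open and shut (so a half turn about z gives the same grasp; the last joint's range is limited). The gripper opens to 85 mm and grips with 20 to 120 N. Pads are 22 mm wide; open, the fingers measure 114 mm over their backs; the gripper's body (76 mm by 85 mm) begins 54 mm behind the grasp point. The pads swing forward as they close: fully open they stand 13 mm farther back than shut.
Start: joints at [1.037, 0.308, 1.634, -0, 1.2, -0.07], TCP at [279.619, 558.968, 231.272] pointing down, gripper open.
Joint ranges: [-3.06, 3.06], [-0.79, 1.96], [0.05, 2.63], [-1.19, 4.34], [0.05, 2.64], [-2.94, 2.94]. Speed limits (rad/s): [2.79, 2.79, 3.14, 3.14, 3.14, 3.14].

## Interface

Orientations are given as [roll, pitch, yaw] about the fixed x, y, z axes, in that order (R = Rz(yaw) Ry(pitch) Rx(roll)).
In Python, from cell import get_obs, snapshot, camera_model, close_job, trace, place_of gives the robot as it stands.
- The arm moves only by the shell command python3 -m crank 'ROWS' [FORCE]. ROWS is JSON, a list that holds one entry, the list of rows, each a list of 7 numbers: the finger opening in mm, from 0 to 85.4, then the shift along the tool's x, y, z in mm, then the turn, a rotation vector about the tool's x, y, z in degrees. In form: [[[jaw, x, y, z, rx, ry, rz], ...]]. A call has 1 to 8 rows; each row shifts and turns the commanded pose from where the row before left it, along the tool's axes as they then stand; what a row does not reach is not made up. A row lasts 1/12 s, in which the tool goes at most 41.7 mm and 7.16 degrees, less where a joint would pass 70% of its speed; a pose out of reach is approached as far as the arm can. A call with a gripper value outside its range is refused whole. The fingers move at their own pace and stop on an object; FORCE is the grip in N (left out, the last holds). Time passes only in rows, so rows that do not move let the fingers close. It gives the time, the measured TCP pose, the force and the opening at its end, in the units of the state.
- get_obs(): the state, without advancing time (a new reading comes with each control period).
- snapshot(name): name is "scene" or "top" or "wrist"; returns (picture, depth): 480x640x3 uint8, blue, green, red; 480x640 float32, mm along the optical axis (not along the pixel's ray), 0 where there is no reading.
- camera_model(name): a dict with "intrinsics" (3x3 intrinsics, pixels), "dist" ([k1, k2, p1, p2, k3] as OpenCV has them; the pictures are not rectified), "camera_from_world" (4x4, takes a point from world to camera coordinates); the wrist camera has in their place "mount" (4x4, takes a point from camera to tool coordinates, whose origin is the TCP and whose axes are the flange's). Camera axes: x right, y down, z forward; pixel columns grow to the right and rows downward; lengths in mm; the calibration is good to about 2 mm. A picture is of the moment at which its call begins: read the wrist's pose just before it. camera_model takes no time and is no camera call.
- close_job(): hands the job in, once; it reports no verdict.
Trained networks look in the newest picture that a camera, given by its name, has taken for a name from the list of things; names that differ only in an ending like _2 or _b are one class to them, and where a whole thing is asked for, a point or a joint stands for the part that bears it (a point fixed in the world has none). Each returns a list of dicts, best first, with "confidence" (0 to 1); they miss things now and then, are a little off and sometimes report something else, mostly with a low value. They report only what shows in the picture. A call takes as long as a camera call. They do not tell look-alikes from the thing itself.
- trace(camera, target): "pixels" (480x640 bool, what is visible of it) and "position" ([column, row] in pixels, amid what is visible of it).
- place_of(camera, target): "position" ([column, row] in pixels: a listed point, or the origin of a listed thing).
The state is a dict: "time": time; "qpos": joint angles; "dq": joint speeds; "joint_torque": joint torques, N m; "ee_pos": TCP position; "tool_rot": TCP orientation; "wrist_force": force on the tool from outside, world axes, zero at the start; "moment": the same for the moment, N m; "grip_width": finger opening in mm.
Only numpy, scipy, OpenCV 4.12 (cv2) and the standard library are available. Lean on these libraries where they do the work, as an engineer would, in place of code of your own. Each camera call takes 0.05 s, during which the arm holds its last target. There are 200 camera calls.

## Task

Set up the pattern easel on the fly-tying bench: first turn the handwheel by its red peg, either way, until the black pointer lines up with the red tab (not the blue one), its tip at the middle of the tab. Then tip the white pattern board back so that it leans on the easel's rest bar with its foot still in the toe of the easel, leaving the pointer on the red tab, and do not knock the small jar about.

Things in the scene. Friction and masses are not known exactly. Their poses are not given: they have to be found in the camera images.
- easel: Plywood easel, fixed to the bench; base plate 250 x 360 x 18 mm. Origin on the bench under the plate (the plate spans x -120 to 130, y -180 to 180 mm); its x points away from the robot's side (to the rear of the easel), y to its left, z up; it stands at some yaw. A fixed wooden toe lip, 12 mm high, lies across x -60 to -48, y -145 to 5 mm; the board stands just behind it. The grey gear housing under the wheel spans x -70 to 30, y 75 to 175 mm and is 50 mm high over the bench.
- wheel (a joint): Angle of the aluminium handwheel in rad, 0 to 13.4; grows as it turns clockwise seen from above. One turn (6.28 rad) clockwise moves rest bar and pointer 30 mm towards the easel's +x (rear), anticlockwise brings them forward. It turns stiffly (about 0.12 N m, 4 N at the peg) and stays where it is left; pushing the rest does not turn it back.
- wheel_center (a point): Centre of the handwheel's upper face, 62 mm over the bench; the axis is vertical. Wheel 88 mm diameter, 10 mm thick, flat on top but for the peg. At easel x -20, y 125 mm.
- peg_top (a point): Middle of the top of the red upright peg on the wheel: 16 mm diameter, stands 28 mm above the wheel's face, 32 mm from the wheel's axis; it goes round with the wheel.
- pointer_tip (a point): Tip of the black needle pointer on the rest carriage, 27 mm over the bench; it points to the easel's +y and moves along the easel's x.
- red_mark: Red tab fixed beside the scale, 8 mm wide (along easel x), 26 mm long, 14 mm high. Origin at its underside at the middle of the end next to the pointer; same axes as the easel. The pointer is aligned when its tip has the same easel x as this origin.
- blue_mark: The same tab in blue: someone else's setting, to be ignored.
- board: Loose white pattern board, 16 mm thick (its x), 120 mm wide (y), 140 mm high (z), about 0.3 kg. Origin at the centre of its underside; z runs up the board, x to the rear. It starts upright on the easel plate 18 mm over the bench, its rear face at easel x -30 mm, 2 mm behind the toe lip. Pushed rearwards at the top, it tips over its rear lower edge, past about 7 degrees by its own weight, until it rests on the bar.
- rest_bar (a point): Middle of the axis of the black round rest bar behind the board: 12 mm diameter, 124 mm long along the easel's y, 103 mm over the bench; moves along the easel's x with the pointer.
- jar: Small glass jar with a black cap, 40 mm diameter, 55 mm high, loose on the easel plate behind the wheel; origin at the centre of its underside. Leave it.
Things that resemble listed ones, but are neither listed nor needed, are in the scene too. There is more than one size of the board; the one meant has the size given above.

How it is judged:
By the outcome, as a careful person would: the job done as asked, in the order asked, and still so for the second after the job is handed in, with the robot touching nothing.
It also fails if it takes over 51 s, if anything falls off the work surface, if the arm or the gripper's body presses on something with over 40 N, if the wrist force passes 120 N, or if a joint passes its speed limit or range.

## Working session

There is one attempt and no reset: what is moved stays moved. The work goes in short steps, Python scripts to look and compute and a shell command to move; the robot and the scene stay as the last step left them, time stands still between calls to the robot, and variables do not carry over. Pictures are saved under pics/ and viewed, about 8 in all and at most 12, crops included, and the job is handed in when it is done.

```bash
mkdir -p pics; ls; cat > h.py <<'E'
import numpy as np, cv2
from cell import get_obs, snapshot, camera_model, trace, place_of
def ray(cam,uv):
    m=camera_model(cam);K=np.array(m["intrinsics"]);d=np.array(m["dist"],float)
    n=cv2.undistortPoints(np.array([[uv]],float),K,d)[0,0]
    T=np.linalg.inv(np.array(m["camera_from_world"]))
    return T[:3,3],T[:3,:3]@np.array([n[0],n[1],1.])
def at_z(cam,uv,z):
    o,d=ray(cam,uv); return o+d*(z-o[2])/d[2]
def at_depth(cam,uv,dep):
    o,d=ray(cam,uv); return o+d*dep
def proj(cam,P):
    m=camera_model(cam);T=np.array(m["camera_from_world"])
    return cv2.projectPoints(np.array(P,float).reshape(-1,1,3),cv2.Rodrigues(T[:3,:3])[0],T[:3,3],np.array(m["intrinsics"]),np.array(m["dist"],float))[0][:,0]
E
python3 - <<'E'
from h import *
np.set_printoptions(precision=1,suppress=True)
o=get_obs();print(o["time"],o["tool_rot"])
Z=dict(easel=0,wheel_center=62,peg_top=90,pointer_tip=27,red_mark=None,blue_mark=None,board=18,rest_bar=103,jar=18)
for c in("top","scene"):
    im,d=snapshot(c);cv2.imwrite(f"pics/{c}1.png",im);np.save(f"{c}1.npy",d)
    for t,z in Z.items():
        for r in place_of(c,t)[:3]:
            p=r["position"];i,j=int(round(p[1])),int(round(p[0]))
            dd=d[min(max(i,0),479),min(max(j,0),639)]
            print(c,t,round(r["confidence"],2),np.array(p),at_z(c,p,18 if z is None else z),at_depth(c,p,dd))
print(get_obs()["time"])
E
```

```text
pics
0.0 [-3.1 -0.   2.7]
top easel 0.84 [337.2 213.5] [531.1  -5.3   0. ] [528.   -5.3  18.8]
top wheel_center 0.96 [279.6 234.9] [474.4 112.3  62. ] [474.3 112.2  62.8]
top wheel_center 0.57 [311.3 198.8] [550.9  48.9  62. ] [559.2  51.2  17.7]
top pointer_tip 0.65 [310.3 188.6] [579.6  53.4  27. ] [579.7  53.4  26.8]
top pointer_tip 0.57 [309.5 200.2] [554.4  54.5  27. ] [552.7  54.   36.2]
top red_mark 0.52 [305.4 182.3] [595.2  64.8  18. ] [591.5  63.8  34.5]
top blue_mark 0.58 [369.3 225.3] [503.9 -74.5  18. ] [502.1 -73.7  31.2]
top blue_mark 0.53 [312.  200.8] [554.8  49.5  18. ] [555.   49.6  17.3]
top board 0.93 [367.8 222.4] [510.2 -71.2  18. ] [500.3 -67.3  86.5]
top board 0.58 [442.6 349.8] [ 243.5 -232.1   18. ] [ 252.8 -212.3  116.7]
top board 0.36 [306.7 182. ] [595.9  62.   18. ] [595.   61.8  22. ]
top rest_bar 0.86 [366.5 181.8] [579.8 -62.7 103. ] [578.7 -62.4 107.7]
top rest_bar 0.73 [338.2 216. ] [509.6  -7.5 103. ] [523.1  -7.5  16.1]
top jar 0.89 [266.8 183.6] [590.8 148.5  18. ] [578.5 140.5  75. ]
scene easel 0.75 [304.5 305.4] [532.   -2.7   0. ] [595.6   3.6  51.6]
scene wheel_center 0.72 [369.8 259.8] [474.1 105.1  62. ] [476.8 105.   63.8]
scene peg_top 0.94 [362.3 258.4] [512.9  90.8  90. ] [512.9  90.8  90. ]
scene pointer_tip 0.56 [334.1 313.8] [582.   49.8  27. ] [575.3  49.6  21.4]
scene red_mark 0.48 [338.8 320.9] [588.   57.8  18. ] [593.1  57.9  22.3]
scene blue_mark 0.7 [335.8 308.8] [558.2  51.6  18. ] [560.7  51.7  20.1]
scene board 0.7 [213.  215.3] [ 270.4 -224.    18. ] [ 257.9 -227.7   10.8]
scene board 0.6 [259.  288.9] [516.6 -83.   18. ] [522.2 -81.9  22.3]
scene rest_bar 0.81 [262.8 268.3] [574.6 -63.3 103. ] [581.4 -62.  107.9]
scene jar 0.98 [395.7 323.1] [585.1 148.3  18. ] [606.  145.8  35.7]
scene jar 0.45 [302.1 303.9] [550.6  -4.9  18. ] [596.6  -0.1  55.1]
1.0
```

```bash
python3 - <<'E'
from h import *
a=cv2.imread("pics/top1.png");b=cv2.imread("pics/scene1.png")
A=cv2.resize(a[150:270,240:400],(800,600),interpolation=cv2.INTER_CUBIC);cv2.imwrite("pics/top1c.png",A)
B=cv2.resize(b[190:350,190:430],(800,533),interpolation=cv2.INTER_CUBIC);cv2.imwrite("pics/scene1c.png",B)
E
```

```text
(no output)
```

View pics/top1c.png

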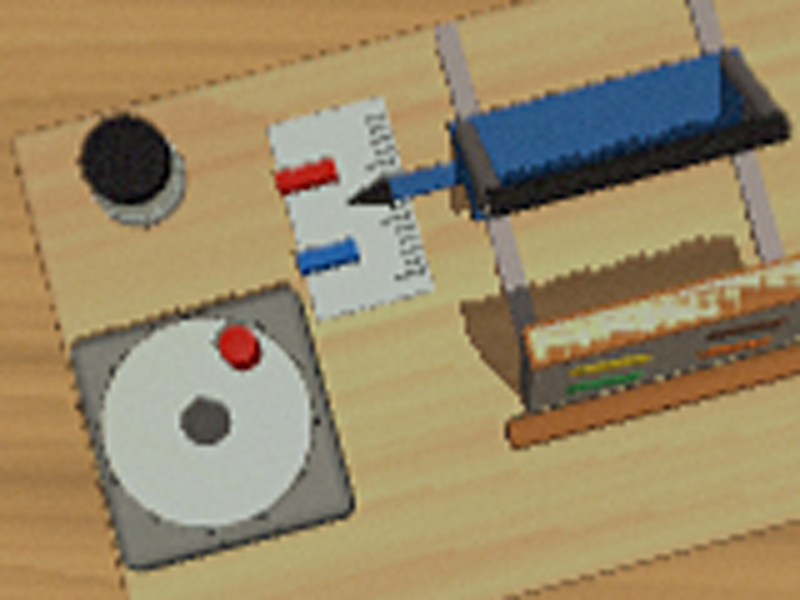

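View pics/scene1c.png

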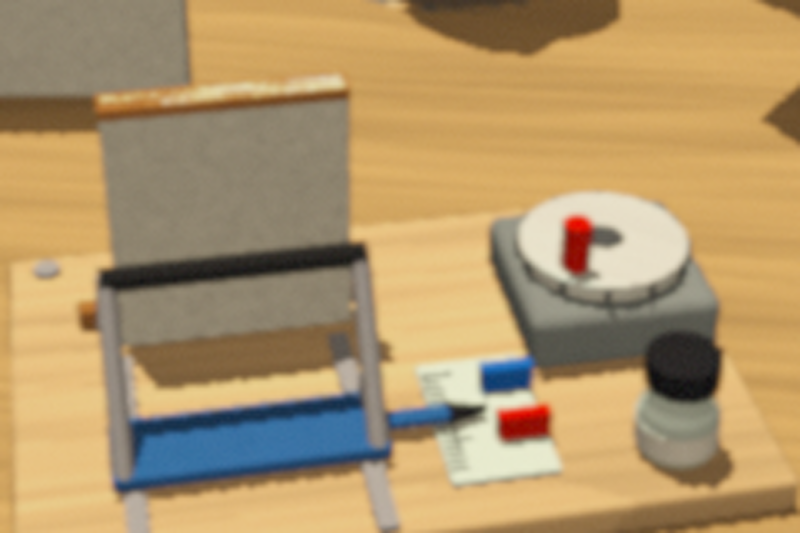

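The top crop shows the wheel, with its peg at full-image (288,219). The black tip is at (310,190), the red tab end at (308,184) and the blue tab end at (311,200), so the wheel has to turn clockwise by roughly half a turn. There are two board candidates: (368,222), standing behind the toe lip on the easel, and (443,350), lying off the easel. The first one is meant because it stands in the toe. I'll measure its size along with the easel's pose.

```bash
python3 - <<'E'
from h import *
np.set_printoptions(precision=2,suppress=True)
o=get_obs();print(o["ee_pos"],o["tool_rot"],o["qpos"],o["wrist_force"]);print(np.array(camera_model("wrist")["mount"]))
def cloud(c):
    m=camera_model(c);d=np.load(c+"1.npy");K=np.array(m["intrinsics"])
    v,u=np.nonzero(d>0);n=cv2.undistortPoints(np.stack([u,v],1).astype(float)[:,None],K,np.array(m["dist"],float))[:,0]
    T=np.linalg.inv(np.array(m["camera_from_world"]));P=np.c_[n,np.ones(len(n))]*d[v,u][:,None]
    return P@T[:3,:3].T+T[:3,3],u,v
P,u,v=cloud("top")
s=(P[:,2]>11)&(P[:,2]<25)&(abs(P[:,0]-530)<230)&(abs(P[:,1]+5)<260)
m=np.zeros((480,640),np.uint8);m[v[s],u[s]]=1
n,l,st,_=cv2.connectedComponentsWithStats(m);k=1+st[1:,4].argmax()
s&=l[v,u]==k
r=cv2.minAreaRect(P[s][:,:2].astype(np.float32));bx=cv2.boxPoints(r);print("plate",r);print(bx)
# yaw from long edges
e=[bx[(i+1)%4]-bx[i] for i in range(4)];L=max(e,key=np.linalg.norm);L=L if L[1]>0 else -L
yaw=np.arctan2(L[1],L[0])-np.pi/2;c,sn=np.cos(yaw),np.sin(yaw);R=np.array([[c,-sn],[sn,c]])
org=np.array(r[0])-R@[5,0];print("yaw deg",np.degrees(yaw),"org",org)
np.savez("easel.npz",R=R,org=org,yaw=yaw)
E2=lambda p:(np.array(p)[:2]-org)@R
im=cv2.imread("pics/top1.png").astype(int);b,g,rr=im[...,0],im[...,1],im[...,2]
PP=np.zeros((480,640,3));PP[v,u]=P
for nm,mk in(("red",(rr>120)&(g<60)&(b<60)),("blue",(b>120)&(rr<80))):
    w=mk&(PP[...,2]>20);q=PP[w];print(nm,len(q));
    q=q[(q[:,2]<45)&(q[:,1]>35)]
    if len(q):qq=(q[:,:2]-org)@R;print(nm,"x",np.percentile(qq[:,0],[5,50,95]),"y",np.percentile(qq[:,1],[3,97]),"z",np.percentile(q[:,2],[5,50,95]))
w=(rr>120)&(g<60)&(b<60)&(PP[...,2]>75);q=PP[w];print("peg",q.mean(0) if len(q) else 0,len(q))
# face at z 60-66 : wheel
q=P[(P[:,2]>58)&(P[:,2]<67)&(abs(P[:,0]-474)<60)&(abs(P[:,1]-112)<60)];cc=cv2.minEnclosingCircle(q[:,:2].astype(np.float32));print("wheel",cc,E2(cc[0]))
# board/bar
for c_ in("top","scene"):
    Q,_,_=cloud(c_);ez=np.c_[(Q[:,:2]-org)@R,Q[:,2]]
    for nm,(x0,x1,z0,z1) in dict(boardtop=(-75,0,145,175),bar=(0,110,100,115)).items():
        k=ez[(ez[:,0]>x0)&(ez[:,0]<x1)&(ez[:,2]>z0)&(ez[:,2]<z1)&(ez[:,1]<20)&(ez[:,1]>-160)]
        if len(k):print(c_,nm,len(k),np.percentile(k,[3,50,97],axis=0).tolist())
for nm,p in dict(tip_top=at_z("top",(310.0,190.4),27),tip_sc=at_z("scene",(334.1,313.8),27),jar=(588,148.4)).items():print(nm,p,E2(p))
E
```

```text
[279.61 558.95 231.26] [-3.14 -0.    2.68] [ 1.04  0.31  1.63  0.    1.2  -0.07] [ 0.03  0.75 -0.  ]
[[  -0.     -0.95   -0.33   84.57]
 [   1.     -0.     -0.      0.19]
 [   0.     -0.33    0.95 -141.7 ]
 [   0.      0.      0.      1.  ]]
plate ((535.95361328125, -3.559661865234375), (251.34764099121094, 361.3889465332031), 16.054794311523438)
[[ 365.21  135.33]
 [ 465.15 -211.96]
 [ 706.7  -142.45]
 [ 606.75  204.84]]
yaw deg 16.054789 org [531.15  -4.94]
red 184
red x [71.71 73.93 78.01] y [49.12 71.15] z [30.46 34.21 37.64]
blue 980
blue x [35.91 38.58 42.67] y [48.51 71.  ] z [29.67 35.13 37.98]
peg [ 683.75 -228.95  128.25] 144
wheel ((476.7371826171875, 110.05106353759766), 45.761436462402344) [-20.49 125.56]
top boardtop 593 [[-46.591090242635396, -121.97156893441384, 151.1729876447541], [-38.93295728697883, -65.07350737698495, 157.3410958924038], [-30.766490937705736, -7.97082162958942, 160.70419376617514]]
top bar 380 [[23.471264246060688, -128.36579698287733, 102.22291623791746], [28.378267352546303, -68.58188533714235, 107.27098497654242], [34.64780880773727, -10.039104538788054, 110.99297270317096]]
scene boardtop 929 [[-46.295613804595, -125.6780089028026, 145.72869387060723], [-32.00825092807711, -70.22677838435602, 156.6264706631453], [-28.8121775136627, -12.581163934963262, 159.41642035518123]]
scene bar 634 [[26.81168035376053, -133.65860635723755, 100.75870173518872], [33.01103595318525, -74.91853925818624, 106.75254758183365], [36.635162840060936, -14.296185223905212, 110.20785503066833]]
tip_top [575.68  53.93  27.  ] [59.08 44.26]
tip_sc [582.03  49.76  27.  ] [64.02 38.5 ]
jar (588, 148.4) [ 97.04 131.64]
```

```bash
python3 -m crank '[[[40,-29.4,-22.6,2.9,0,0,0],[40,-29.4,-22.6,2.9,0,0,0],[40,-29.4,-22.6,2.9,0,0,0],[40,-29.4,-22.6,2.9,0,0,0],[40,-29.4,-22.6,2.9,0,0,0],[40,-29.4,-22.6,2.9,0,0,0],[40,-29.4,-22.6,2.9,0,0,0]]]' 40
python3 -m crank '[[[40,-29.4,-22.6,2.9,0,0,0],[40,-29.4,-22.6,2.9,0,0,0],[40,-29.4,-22.6,2.9,0,0,0],[40,-29.4,-22.6,2.9,0,0,0],[40,-29.4,-22.6,2.9,0,0,0],[40,-29.4,-22.6,2.9,0,0,0],[40,-29.4,-22.6,2.9,0,0,0],[40,0,0,0,0,0,0]]]'
cat >> h.py <<'E'
from scipy.spatial.transform import Rotation as Rot
_e=np.load("easel.npz");RE,org=_e["R"],_e["org"]
def E2(p): return (np.array(p)[...,:2]-org)@RE
def W2(p): return RE@np.array(p[:2])+org
def wT(o):
    T=np.eye(4);T[:3,:3]=Rot.from_euler("xyz",o["tool_rot"]).as_matrix();T[:3,3]=o["ee_pos"]
    return T@np.array(camera_model("wrist")["mount"])
def wz(T,uv,z):
    m=camera_model("wrist");n=cv2.undistortPoints(np.array([[uv]],float),np.array(m["intrinsics"]),np.array(m["dist"],float))[0,0]
    d=T[:3,:3]@np.array([n[0],n[1],1.]);return T[:3,3]+d*(z-T[2,3])/d[2]
E
cat > look.py <<'E'
import sys
from h import *
np.set_printoptions(precision=2,suppress=True)
n=sys.argv[1];o=get_obs();T=wT(o);print(o["time"],o["ee_pos"],o["tool_rot"],o["qpos"],o["wrist_force"])
im,d=snapshot("wrist");cv2.imwrite(f"pics/w{n}.png",im);np.save("w.npy",d);np.save("wT.npy",T)
Z=dict(wheel_center=62,peg_top=90,pointer_tip=27,red_mark=20,blue_mark=20)
for t in sys.argv[2:]:
    for r in place_of("wrist",t)[:2]:
        p=wz(T,r["position"],Z[t]);print(t,round(r["confidence"],2),np.array(r["position"]),p,"easel",E2(p))
E
python3 look.py 1 wheel_center peg_top pointer_tip red_mark
```

```text
time: 1.58
ee_pos: [393.4, 323.9, 211.1]
tool_rot: [3.141, 0.0, 2.678]
wrist_force: [0.1, -0.6, -0.4]
grip_width: 40.0
time: 2.25
ee_pos: [508.9, 86.5, 190.8]
tool_rot: [-3.14, 0.004, 2.673]
wrist_force: [0.1, 0.5, 0.3]
grip_width: 39.7
2.25 [508.9   86.49 190.8 ] [-3.14  0.    2.67] [ 0.09  0.14  1.93 -0.    1.07 -1.01] [0.07 0.53 0.33]
wheel_center 0.87 [326.5 170.1] [477.48 108.33  62.  ] easel [-20.25 123.69]
peg_top 0.69 [323.5 229.1] [504.18  92.4   90.  ] easel [  1. 101.]
pointer_tip 0.67 [317.1 302.6] [576.48  50.94  27.  ] easel [59.02 41.16]
red_mark 0.87 [329.1 306.6] [587.65  56.48  20.  ] easel [71.28 43.4 ]
```

View pics/w1.png

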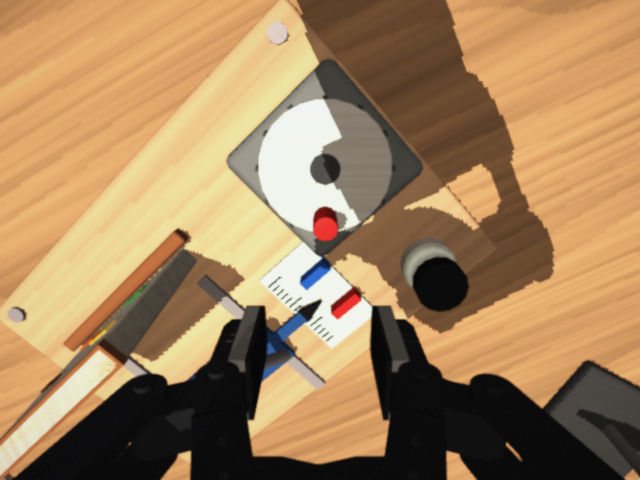

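```bash
python3 -m crank '[[[40,6.9,3.1,20,0,0,0],[40,0,0,35,0,0,5],[40,0,0,35,0,0,0],[40,0,0,25,0,0,0],[40,0,0,8,0,0,0],[40,0,0,0,0,0,0]]]' 40; python3 look.py 2 peg_top
```

```text
time: 3.0
ee_pos: [498.6, 98.7, 65.4]
tool_rot: [-3.138, -0.005, 2.593]
wrist_force: [-0.3, -0.3, 0.4]
grip_width: 39.9
3.0 [498.58  98.67  65.43] [-3.14 -0.    2.59] [ 0.11  0.32  2.01  0.    0.82 -0.91] [-0.27 -0.31  0.4 ]
peg_top 0.72 [315.4 381.4] [503.79  94.54  90.  ] easel [  1.22 103.16]
```

```bash
python3 -m crank '[[[40,-7.5,-0.9,0,0,0,0],[40,0,0,0,0,0,0],[0,0,0,0,0,0,0],[0,0,0,0,0,0,0],[0,0,0,0,0,0,0],[0,0,0,0,0,0,0]]]' 40; python3 look.py 3 peg_top wheel_center
```

```text
time: 3.6
ee_pos: [508.4, 92.5, 69.1]
tool_rot: [3.141, 0.002, 2.591]
wrist_force: [-0.6, -2.4, 5.9]
grip_width: 14.6
3.6 [508.4   92.54  69.06] [3.14 0.   2.59] [ 0.1   0.32  2.   -0.    0.82 -0.92] [-0.63 -2.43  5.91]
wheel_center 0.65 [307.9 235. ] [476.73 107.55  62.  ] easel [-21.18 123.16]
```

```bash
python3 -c "
import cv2;cv2.imwrite('pics/w3c.png',cv2.imread('pics/w3.png')[150:480,120:560])"
```

```text
(no output)
```

View pics/w3c.png

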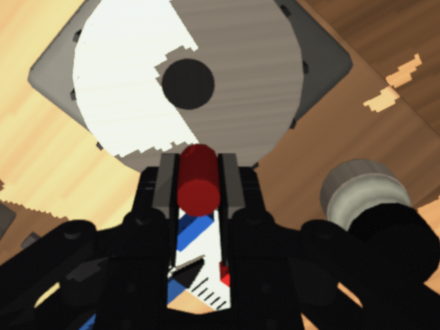

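```bash
python3 -m crank '[[[0,0,0,-1.4,0,0,0],[0,0,-2.15,0,0,0,3.5],[0,0,-4.27,0,0,0,7],[0,0,-4.27,0,0,0,7],[0,0,-4.27,0,0,0,7],[0,0,-2.15,0,0,0,3.5],[0,0,0,0,0,0,0]]]' 40; python3 look.py 4 wheel_center
```

```text
time: 4.33
ee_pos: [497.4, 79.4, 69.2]
tool_rot: [3.139, 0.003, 2.1]
wrist_force: [4.2, -4.7, -4.1]
grip_width: 15.0
4.3333 [497.43  79.38  69.21] [3.14 0.   2.1 ] [ 0.07  0.3   2.03 -0.    0.81 -0.45] [ 4.24 -4.74 -4.05]
wheel_center 0.71 [308.6 236.6] [476.95 106.97  62.  ] easel [-21.14 122.54]
```

```bash
python3 -m crank '[[[0,0,-2.15,0,0,0,3.5],[0,0,-4.27,0,0,0,7],[0,0,-4.27,0,0,0,7],[0,0,-4.27,0,0,0,7],[0,0,-4.27,0,0,0,7],[0,0,-4.27,0,0,0,7],[0,0,-4.27,0,0,0,7],[0,0,-4.27,0,0,0,7]]]'; python3 -m crank '[[[0,0,-4.27,0,0,0,7],[0,0,-4.27,0,0,0,7],[0,0,-4.27,0,0,0,7],[0,0,-4.27,0,0,0,7],[0,0,-2.15,0,0,0,3.5],[0,0,0,0,0,0,0],[0,0,0,0,0,0,0]]]';  python3 - <<'E'
from h import *
np.set_printoptions(precision=2,suppress=True)
for c in("top","scene"):
    im,d=snapshot(c);cv2.imwrite(f"pics/{c}2.png",im);np.save(c+"2.npy",d)
    for t,z in(("pointer_tip",27),("red_mark",20),("blue_mark",20)):
        for r in place_of(c,t)[:2]:
            p=at_z(c,r["position"],z);print(c,t,round(r["confidence"],2),np.array(r["position"]),p,E2(p))
E
```

```text
time: 5.1
ee_pos: [467.0, 74.2, 69.2]
tool_rot: [3.136, 0.002, 1.181]
wrist_force: [4.6, -8.6, -4.1]
grip_width: 14.4
time: 5.68
ee_pos: [450.6, 84.8, 69.1]
tool_rot: [3.137, 0.0, 0.636]
wrist_force: [4.0, -10.9, -1.3]
grip_width: 14.1
top pointer_tip 0.8 [311.9 185.9] [585.56  50.1   27.  ] [67.52 37.85]
top pointer_tip 0.36 [270.7 186.4] [582.92 138.59  27.  ] [ 89.45 123.62]
top red_mark 0.51 [307.3 181.4] [596.77  60.65  20.  ] [81.2  44.88]
scene pointer_tip 0.74 [335.8 316.4] [588.17  52.77  27.  ] [70.76 39.69]
scene red_mark 0.53 [338.8 319.3] [586.5  57.7  20. ] [70.52 44.89]
scene blue_mark 0.72 [335. 310.] [563.87  50.51  20.  ] [46.78 44.24]
```

```bash
python3 - <<'E'
import cv2,numpy as np
b=cv2.imread("pics/scene2.png");a=cv2.imread("pics/top2.png")
B=cv2.resize(b[290:340,305:365],(480,400),interpolation=cv2.INTER_CUBIC)
A=cv2.resize(a[165:215,290:330],(320,400),interpolation=cv2.INTER_CUBIC)
cv2.imwrite("pics/ab2.png",np.hstack([B,A]))
E
```

```text
(no output)
```

View pics/ab2.png

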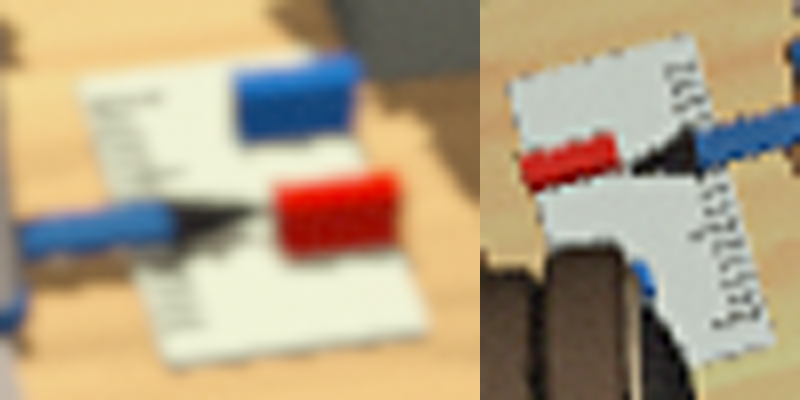

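```bash
python3 - <<'E'
from h import *
for c,t,r in(("scene",(337.75-.4,316.4-.4),(339.2,313.0)),("top",(308.5,185.6),(306.8,184.0))):
    print(c,E2(at_z(c,t,27)),E2(at_z(c,r,33)))
# dense red masks
for c in("scene","top"):
    im=cv2.imread(f"pics/{c}2.png").astype(int);d=np.load(c+"2.npy")
    mk=(im[...,2]>110)&(im[...,1]<70)&(im[...,0]<70)
    ys,xs=np.nonzero(mk);P=np.array([at_depth(c,(x,y),d[y,x]) for x,y in zip(xs,ys)])
    E=E2(P);s=(E[:,0]>50)&(E[:,0]<100)&(E[:,1]>30)&(E[:,1]<90)
    E=E[s];z=P[s,2]
    print(c,s.sum(),"x",np.percentile(E[:,0],[2,25,50,75,98]),"y",np.percentile(E[:,1],[2,98]),"z",np.percentile(z,[2,50,98]))
    tp=z>31;print(" top face",tp.sum(),E[tp].mean(0) if tp.any() else "")
E
```

```text
scene [70.26581108 42.34242667] [70.61852078 45.07861154]
top [70.04154573 44.72844339] [73.01904975 47.37862675]
scene 108 x [73.95444215 78.06714761 79.09334642 79.94346457 81.27106391] y [44.55041287 65.84815019] z [23.28456248 31.50498107 36.82852818]
 top face 59 [78.42828403 55.36222758]
top 44 x [71.39291632 72.16496313 73.8455262  75.82212423 78.26070102] y [48.95167055 72.30012047] z [26.65819088 34.29984238 39.28134911]
 top face 39 [74.55247086 60.31570735]
```

```bash
python3 -m crank '[[[40,0,0,0,0,0,0],[40,0,0,0,0,0,0],[40,0,0,-27,0,0,0],[40,0,0,-27,0,0,0],[40,0,0,-27,0,0,0],[40,32.7,31.2,0,0,0,0],[40,32.7,31.2,0,0,0,0],[40,32.7,31.2,0,0,0,0]]]'; python3 -m crank '[[[40,0,0,0,0,0,-7],[40,0,0,0,0,0,-7],[40,0,0,0,0,0,-7],[40,0,0,0,0,0,-7],[40,0,0,0,0,0,-7],[40,0,0,0,0,0,-7],[40,0,0,0,0,0,-7],[40,0,0,0,0,0,-7]]]'; python3 -m crank '[[[40,0,0,0,0,0,-7],[40,0,0,0,0,0,-6.6],[40,0,0,0,0,0,0],[40,0,0,0,0,0,0],[40,0,0,0,0,0,0]]]';python3 look.py 5 pointer_tip red_mark; python3 - <<'E'
from h import *
d=np.load("w.npy");T=np.load("wT.npy")
im=cv2.imread("pics/w5.png");cv2.imwrite("pics/w5c.png",cv2.resize(im[220:380,220:420],(800,640))[:600])
i=im.astype(int);ys,xs=np.nonzero((i[...,2]>110)&(i[...,1]<70)&(i[...,0]<70));print(len(xs),xs.min(),xs.max(),ys.min(),ys.max())
E
```

```text
time: 6.75
ee_pos: [575.2, 72.1, 152.0]
tool_rot: [3.141, -0.003, 0.636]
wrist_force: [0.1, 0.4, 1.1]
grip_width: 40.3
time: 7.42
ee_pos: [573.1, 72.2, 149.8]
tool_rot: [-3.141, -0.001, 1.619]
wrist_force: [-0.3, 0.4, 0.2]
grip_width: 40.0
time: 7.83
ee_pos: [573.3, 71.8, 150.0]
tool_rot: [-3.141, -0.0, 1.848]
wrist_force: [0.2, -0.1, -0.1]
grip_width: 39.7
7.8333 [573.33  71.82 149.96] [-3.14 -0.    1.85] [ 0.05  0.31  1.81  0.    1.02 -0.23] [ 0.16 -0.12 -0.09]
pointer_tip 0.67 [326.  254.5] [582.85  55.88  27.  ] easel [66.51 44.15]
red_mark 0.67 [332.7 246.7] [586.55  60.11  20.  ] easel [71.24 47.19]
red_mark 0.64 [ 90.2 175.1] [418.54  64.58  20.  ] easel [-88.99  97.95]
1060 78 344 159 325
```

View pics/w5c.png

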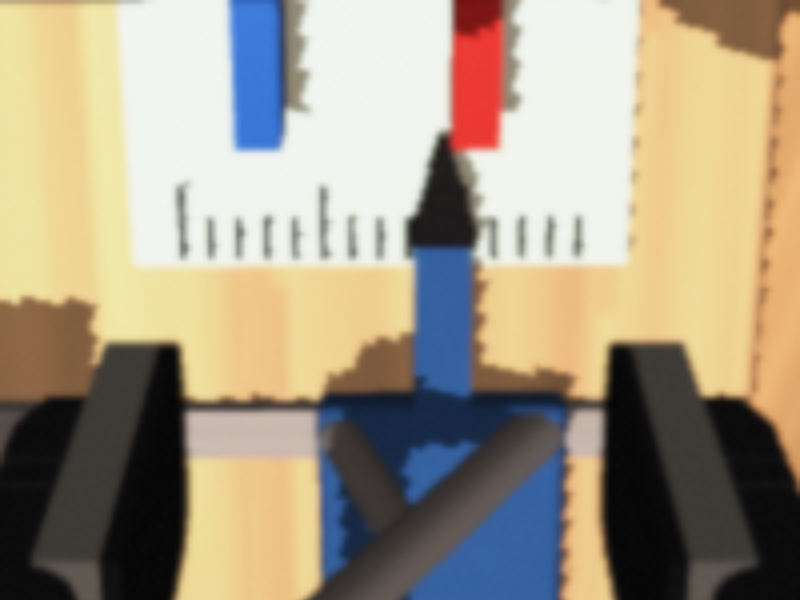

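The wrist crop shows the pointer tip at (330.7,253) and the end of the red tab spanning columns 333–345, centre 339. The tip is about 5.4 mm short, so the wheel needs about 65° more clockwise.

```bash
python3 - <<'E'
from h import *
T=np.load("wT.npy");d=np.load("w.npy");i=cv2.imread("pics/w5.png").astype(int)
mk=(i[...,2]>90)&(i[...,1]<70)&(i[...,0]<70);mk[:,200:]=0
ys,xs=np.nonzero(mk);print(len(xs),xs.min(),xs.max(),ys.min(),ys.max())
m=camera_model("wrist");n=cv2.undistortPoints(np.stack([xs,ys],1).astype(float)[:,None],np.array(m["intrinsics"]),np.array(m["dist"],float))[:,0]
P=(np.c_[n,np.ones(len(n))]*d[ys,xs][:,None])@T[:3,:3].T+T[:3,3]
t=P[P[:,2]>86];print(len(t),t.mean(0),P.mean(0),P[:,2].min(),P[:,2].max())
c=W2((-20,125));p=t.mean(0)[:2]-c;a=np.arctan2(p[1],p[0]);print(c,np.hypot(*p),np.degrees(a),c+32*np.array([np.cos(a),np.sin(a)]))
E
```

```text
4712 0 199 0 468
713 [456.51545663  89.15859098  96.69594272] [405.17630344 143.37652131  14.52133   ] -3.2857344536569144 291.6974935646175
[477.35911301 109.65113917] 29.230164942946132 -135.48665652285737 [454.54032271  87.21672789]
```

```bash
python3 -m crank '[[[40,15.8,-36.9,0,0,0,0],[40,15.8,-36.9,0,0,0,0],[40,15.8,-36.9,0,0,0,0],[40,0,0,8,0,0,7],[40,0,0,8,0,0,7],[40,0,0,8,0,0,7],[40,0,0,8,0,0,7],[40,0,0,8,0,0,7]]]'; python3 -m crank '[[[40,0,0,0,0,0,7],[40,0,0,0,0,0,7],[40,0,0,0,0,0,7],[40,0,0,0,0,0,7],[40,0,0,0,0,0,4],[40,0,0,0,0,0,0],[40,0,0,0,0,0,0]]]';python3 look.py 6 peg_top wheel_center
```

```text
time: 8.65
ee_pos: [454.1, 86.6, 110.0]
tool_rot: [3.141, -0.0, 1.233]
wrist_force: [0.4, -0.6, -0.5]
grip_width: 39.9
time: 9.23
ee_pos: [454.2, 86.5, 110.2]
tool_rot: [3.142, -0.0, 0.683]
wrist_force: [0.7, 0.4, -0.0]
grip_width: 39.9
9.2333 [454.15  86.51 110.18] [ 3.14 -0.    0.68] [0.09 0.16 2.1  0.   0.88 0.98] [ 0.7   0.4  -0.04]
peg_top 0.81 [317.6 302.6] [452.87  86.56  90.  ] easel [-49.92 109.58]
wheel_center 0.76 [312.6 219.3] [474.02 106.81  62.  ] easel [-23.99 123.19]
```

```bash
python3 -m crank '[[[40,0,0,20,0,0,0],[40,0,0,20,0,0,0],[40,0,0,0,0,0,0],[0,0,0,0,0,0,0],[0,0,0,0,0,0,0],[0,0,0,0,0,0,0],[0,0,0,-1,0,0,0],[0,0,-2,0,0,0,3.5]]]' 40; python3 -m crank '[[[0,-0.2,-4.05,0,0,0,7],[0,-0.2,-4.05,0,0,0,7],[0,-0.2,-4.05,0,0,0,7],[0,-0.2,-4.05,0,0,0,7],[0,-0.2,-4.05,0,0,0,7],[0,-0.2,-4.05,0,0,0,7],[0,-0.2,-4.05,0,0,0,7],[0,-0.2,-4.05,0,0,0,7]]]';python3 -m crank '[[[0,-0.2,-3.2,0,0,0,5.5],[0,0,0,0,0,0,0],[0,0,0,0,0,0,0]]]'
```

```text
time: 10.05
ee_pos: [453.0, 88.0, 70.9]
tool_rot: [3.141, -0.001, 0.619]
wrist_force: [1.7, 1.5, -8.9]
grip_width: 13.9
time: 10.72
ee_pos: [447.7, 116.9, 70.9]
tool_rot: [3.141, -0.007, -0.361]
wrist_force: [8.0, -7.4, -14.0]
grip_width: 14.4
time: 10.97
ee_pos: [448.9, 120.0, 70.9]
tool_rot: [-3.141, -0.007, -0.452]
wrist_force: [7.2, -5.7, -13.4]
grip_width: 14.0
```

```bash
python3 -m crank '[[[40,0,0,0,0,0,0],[40,0,0,0,0,0,0],[40,0,0,-26,0,0,0],[40,0,0,-26,0,0,0],[40,0,0,-26,0,0,0],[40,36.7,-3.5,0,0,0,0],[40,36.7,-3.5,0,0,0,0],[40,36.7,-3.5,0,0,0,0]]]'; python3 -m crank '[[[40,36.7,-3.5,0,0,0,0],[40,0,0,0,0,0,-7],[40,0,0,0,0,0,-7],[40,0,0,0,0,0,-7],[40,0,0,0,0,0,-7],[40,0,0,0,0,0,-7],[40,0,0,0,0,0,-7],[40,0,0,0,0,0,-7]]]'; python3 -m crank '[[[40,0,0,0,0,0,-7],[40,0,0,0,0,0,-7],[40,0,0,0,0,0,-7],[40,0,0,0,0,0,-7],[40,0,0,0,0,0,-7],[40,0,0,0,0,0,-7],[40,0,0,0,0,0,-7],[40,0,0,0,0,0,-7]]]';python3 -m crank '[[[40,0,0,0,0,0,-7],[40,0,0,0,0,0,-7],[40,0,0,0,0,0,-7],[40,0,0,0,0,0,-6],[40,0,0,0,0,0,0],[40,0,0,0,0,0,0],[40,0,0,0,0,0,0]]]'; python3 look.py 7 pointer_tip red_mark; python3 - <<'E'
import cv2
im=cv2.imread("pics/w7.png");cv2.imwrite("pics/w7c.png",cv2.resize(im[210:290,250:370],(792,528),interpolation=cv2.INTER_CUBIC))
E
```

```text
time: 11.63
ee_pos: [552.0, 82.7, 151.7]
tool_rot: [-3.139, -0.004, -0.452]
wrist_force: [0.2, -0.2, -0.0]
grip_width: 39.7
time: 12.3
ee_pos: [584.7, 69.9, 150.1]
tool_rot: [3.141, -0.001, 0.408]
wrist_force: [0.1, -0.5, 0.4]
grip_width: 40.1
time: 12.97
ee_pos: [584.8, 70.0, 150.2]
tool_rot: [3.14, -0.001, 1.386]
wrist_force: [-0.3, -0.4, 0.2]
grip_width: 40.0
time: 13.55
ee_pos: [584.6, 69.8, 149.7]
tool_rot: [3.141, 0.0, 1.848]
wrist_force: [-0.1, 0.3, -0.8]
grip_width: 40.2
13.55 [584.58  69.84 149.65] [3.14 0.   1.85] [ 0.04  0.33  1.79  0.    1.03 -0.23] [-0.14  0.31 -0.82]
pointer_tip 0.92 [321.2 248. ] [589.79  57.6   27.  ] easel [73.65 43.89]
red_mark 0.69 [319.3 240.1] [587.71  60.32  20.  ] easel [72.4  47.07]
red_mark 0.17 [65.7 90.4] [409.23 111.99  20.  ] easel [-84.83 146.09]
```

View pics/w7c.png

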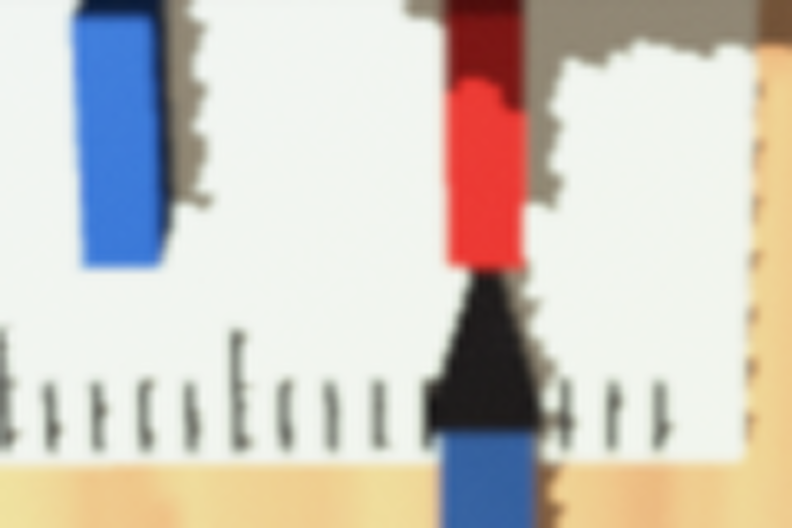

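The pointer now sits on the centre of the red tab: tip at crop column 487, tab 449–522 with its middle at 485.5, about 0.2 mm off. Next is the board.

```bash
python3 -m crank '[[[40,0,0,-25,0,0,0],[40,0,0,-25,0,0,0],[40,-25.4,-22,0,0,0,0],[40,-25.4,-22,0,0,0,0],[40,-25.4,-22,0,0,0,0],[40,-25.4,-22,0,0,0,0],[40,-25.4,-22,0,0,0,0],[40,0,0,0,0,0,0]]]'; python3 -m crank '[[[40,0,0,0,0,0,0],[40,0,0,0,0,0,0]]]'; python3 look.py 8; python3 - <<'E'
from h import *
np.set_printoptions(precision=1,suppress=True)
T=np.load("wT.npy");d=np.load("w.npy");m=camera_model("wrist")
ys,xs=np.nonzero((d>0));n=cv2.undistortPoints(np.stack([xs,ys],1).astype(float)[:,None],np.array(m["intrinsics"]),np.array(m["dist"],float))[:,0]
P=(np.c_[n,np.ones(len(n))]*d[ys,xs][:,None])@T[:3,:3].T+T[:3,3];E=np.c_[E2(P),P[:,2]]
for nm,(x0,x1,z0,z1) in dict(board=(-75,0,150,166),bar=(10,110,104,114)).items():
    for y0 in range(-135,10,24):
        k=E[(E[:,0]>x0)&(E[:,0]<x1)&(E[:,2]>z0)&(E[:,2]<z1)&(E[:,1]>y0)&(E[:,1]<y0+24)]
        if len(k)>15:print(nm,y0,len(k),np.percentile(k[:,0],[3,50,97]),k[:,2].mean())
print("tcp easel",E2(get_obs()["ee_pos"]))
E
```

```text
time: 14.37
ee_pos: [511.3, -87.0, 199.0]
tool_rot: [-3.139, 0.002, 1.846]
wrist_force: [-0.2, 0.1, -0.1]
grip_width: 40.0
time: 14.53
ee_pos: [514.0, -82.6, 199.3]
tool_rot: [3.141, -0.0, 1.849]
wrist_force: [-0.6, -0.4, 0.4]
grip_width: 39.7
14.5333 [514.   -82.62 199.26] [ 3.14 -0.    1.85] [-0.24  0.14  1.91  0.    1.09 -0.52] [-0.56 -0.44  0.39]
board -135 817 [-46.7 -39.  -31.3] 157.03596023698205
board -111 1353 [-46.7 -39.  -31.2] 157.05039886639116
board -87 1506 [-46.7 -38.9 -31.5] 157.0109835570395
board -63 1718 [-46.7 -38.8 -31.3] 157.03742709679506
board -39 1918 [-46.7 -39.1 -31.5] 157.05681684566125
board -15 794 [-46.5 -39.1 -31.3] 156.74777336003186
bar -135 562 [37.4 41.8 47.8] 106.88112507041976
bar -111 628 [37.5 41.8 47.8] 106.92432705630986
bar -87 690 [37.5 41.8 47.7] 106.88410971182313
bar -63 747 [37.6 42.  47.9] 106.91809247733059
bar -39 833 [37.6 41.9 47.8] 107.00938999603704
bar -15 232 [37.6 42.1 47.7] 106.74251872389281
tcp easel [-37.6 -69.6]
```

View pics/w8.png

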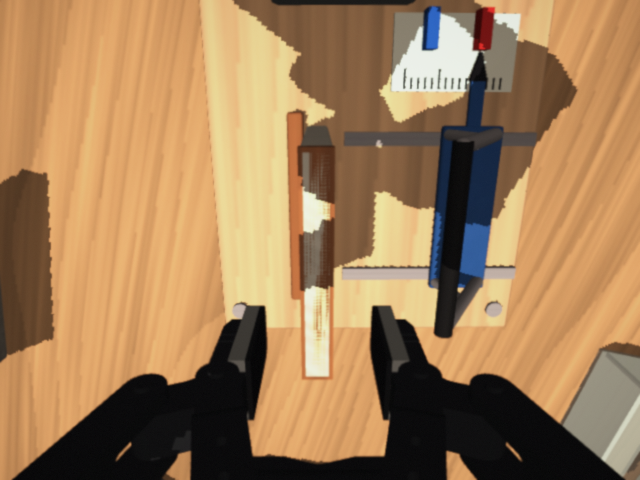

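Standing behind the lip is the right board: about 120 mm wide, 16 mm thick and 140 mm high. Its top is at x −39 and the bar is at x 43 (easel), so the lean should come to about 38°. I'll cage the top edge loosely between the fingers and tip the board in a controlled way.

```bash
python3 -m crank '[[[40,0,-1.2,20,0,0,0],[40,0,0,20,0,0,0],[40,0,0,12,0,0,0],[40,0,0,4,0,0,0],[22,0,0,0,0,0,0],[22,0,0,0,0,0,0],[22,0,0,0,0,0,0]]]' 20 && python3 -m crank '[[[22,0,3.3,-0.1,1.5,0,0],[22,0,6.55,-0.25,3,0,0],[22,0,6.55,-0.25,3,0,0],[22,0,6.55,-0.25,3,0,0],[22,0,0,0,0,0,0],[22,0,0,0,0,0,0]]]'; python3 look.py 9
```

```text
time: 15.17
ee_pos: [513.7, -83.0, 144.1]
tool_rot: [3.14, 0.001, 1.851]
wrist_force: [-0.3, 1.3, -0.5]
grip_width: 22.1
time: 15.67
ee_pos: [536.0, -76.7, 143.1]
tool_rot: [-2.961, 0.001, 1.851]
wrist_force: [-0.4, -1.1, 0.9]
grip_width: 22.2
15.6667 [536.   -76.65 143.07] [-2.96  0.    1.85] [-0.18  0.35  1.78 -0.09  1.17 -0.42] [-0.4  -1.13  0.88]
```

```bash
python3 -m crank '[[[22,0,6.55,-0.25,3,0,0],[22,0,6.55,-0.25,3,0,0],[22,0,6.55,-0.25,3,0,0],[22,0,6.55,-0.25,3,0,0],[22,0,6.55,-0.25,3,0,0],[22,0,6.55,-0.25,3,0,0],[22,0,6.55,-0.25,3,0,0],[22,0,6.55,-0.25,3,0,0]]]'; python3 -m crank '[[[22,0,0,0,0,0,0],[22,0,0,0,0,0,0]]]'; python3 look.py 10;  python3 - <<'E'
from h import *
im,d=snapshot("scene");cv2.imwrite("pics/scene3.png",im)
cv2.imwrite("pics/scene3c.png",cv2.resize(im[180:360,180:430],(800,576)))
E
```

```text
time: 16.38
ee_pos: [582.2, -63.3, 126.4]
tool_rot: [-2.54, 0.0, 1.85]
wrist_force: [1.6, 0.6, -0.1]
grip_width: 21.8
time: 16.55
ee_pos: [581.4, -63.2, 124.8]
tool_rot: [-2.539, -0.001, 1.85]
wrist_force: [0.1, 0.1, -1.0]
grip_width: 22.0
16.55 [581.41 -63.18 124.85] [-2.54 -0.    1.85] [-0.08  0.71  1.38 -0.2   1.62 -0.31] [ 0.13  0.09 -1.02]
```

View pics/scene3c.png

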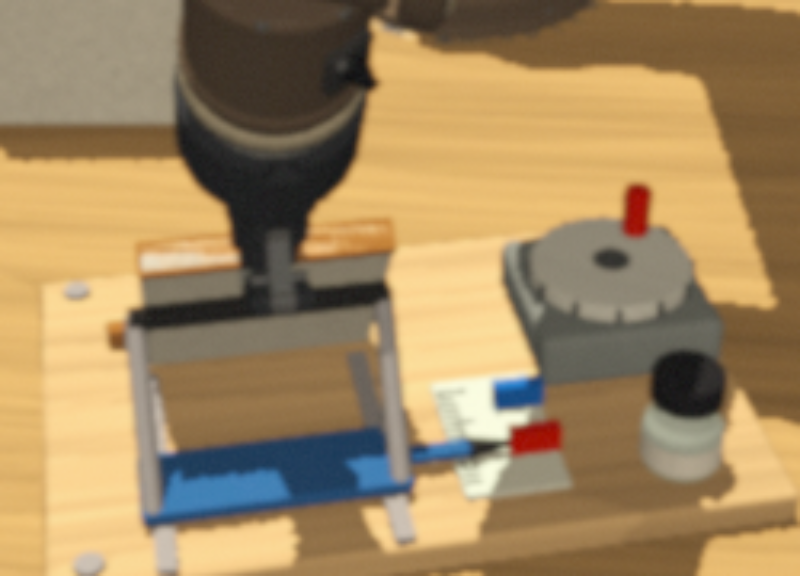

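```bash
python3 -m crank '[[[22,0,2.7,-0.1,1.25,0,0],[22,0,2.7,-0.1,1.25,0,0],[22,0,0,0,0,0,0],[22,0,0,0,0,0,0]]]'; python3 -c "
from cell import get_obs;print(get_obs()['wrist_force'])"; python3 -m crank '[[[30,0,0,0,0,0,0],[45,0,0,0,0,0,0],[45,0,0,0,0,0,0],[45,0,0,-10,0,0,0],[45,0,0,-20,0,0,0],[45,0,0,-30,0,0,0],[45,0,0,-30,0,0,0],[45,0,0,-30,0,0,0]]]'
```

```text
time: 16.98
ee_pos: [586.6, -61.9, 122.6]
tool_rot: [-2.496, 0.0, 1.851]
wrist_force: [0.3, 0.7, -1.2]
grip_width: 22.2
[ 0.25453747  0.74865001 -1.17134395]
time: 17.65
ee_pos: [656.4, -41.7, 220.3]
tool_rot: [-2.496, -0.0, 1.85]
wrist_force: [0.9, -0.1, -0.0]
grip_width: 45.0
```

```bash
python3 - <<'E'
from h import *
np.set_printoptions(precision=1,suppress=True)
for c in("scene","top"):
    im,d=snapshot(c);cv2.imwrite(f"pics/{c}4.png",im);np.save(c+"4.npy",d)
    for t,z in(("board",18),("jar",18)):
        for r in place_of(c,t)[:2]:
            p=at_z(c,r["position"],z);print(c,t,round(r["confidence"],2),np.array(r["position"]),p,E2(p))
a=cv2.imread("pics/scene4.png")[190:340,190:430];b=cv2.imread("pics/top4.png")[150:270,240:400]
cv2.imwrite("pics/ab4.png",np.hstack([cv2.resize(a,(440,400)),cv2.resize(b,(360,400))]))
m=camera_model("scene");d=np.load("scene4.npy")
ys,xs=np.nonzero(d>0);T=np.linalg.inv(np.array(m["camera_from_world"]))
n=cv2.undistortPoints(np.stack([xs,ys],1).astype(float)[:,None],np.array(m["intrinsics"]),np.array(m["dist"],float))[:,0]
P=(np.c_[n,np.ones(len(n))]*d[ys,xs][:,None])@T[:3,:3].T+T[:3,3];E=np.c_[E2(P),P[:,2]]
for z0 in range(20,150,10):
    k=E[(E[:,2]>z0)&(E[:,2]<z0+10)&(E[:,1]>-120)&(E[:,1]<-20)&(abs(E[:,0])<75)]
    if len(k)>10:print(z0+5,len(k),np.percentile(k[:,0],[10,50,90]))
E
```

```text
scene board 0.83 [209.7 214.6] [ 268.1 -231.7   18. ] [-315.5 -145.2]
scene board 0.63 [390.6 322.5] [584.4 140.3  18. ] [ 91.3 124.8]
scene jar 0.66 [393.1 325.1] [590.3 144.   18. ] [ 98.1 126.7]
top board 0.95 [443.9 350.9] [ 241.3 -234.9   18. ] [-342.2 -140.8]
top board 0.57 [370.1 224.6] [505.5 -76.2  18. ] [-44.4 -61.4]
25 452 [-26.5  38.1  69.6]
35 462 [-18.7  62.1  72.5]
45 121 [-13.3 -10.2  -7. ]
55 126 [-5.2 -2.   0.8]
65 128 [2.3 5.3 8.4]
75 42 [ 9.5 10.8 12.6]
95 21 [46.4 47.5 48.3]
105 510 [41.6 47.7 50. ]
115 189 [42.  45.1 48.4]
125 253 [49.9 53.  55.5]
135 542 [44.  48.5 53.3]
```

View pics/ab4.png

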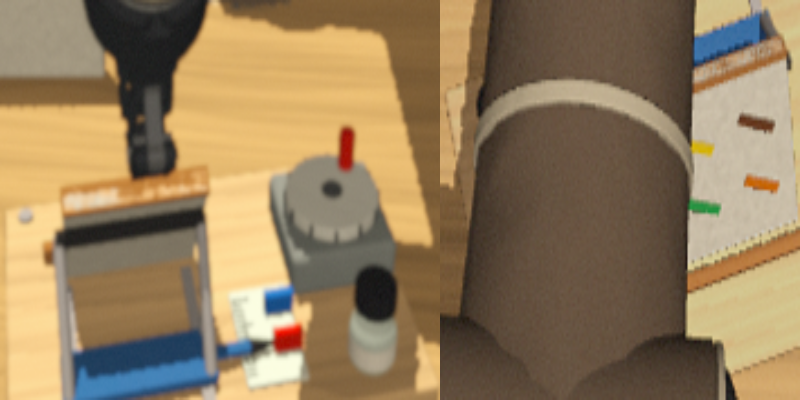

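```bash
python3 -m crank '[[[45,0,0,-30,0,0,0],[45,-35,0,-10,0,0,0],[45,-35,0,0,0,0,0],[45,-35,0,0,0,0,0],[45,-35,0,0,0,0,0],[45,-35,0,0,0,0,0],[45,-35,0,0,0,0,0],[45,0,0,0,0,0,0]]]'; python3 - <<'E'
from h import *
np.set_printoptions(precision=1,suppress=True)
for c in("scene","top"):
    im,d=snapshot(c);cv2.imwrite(f"pics/{c}5.png",im)
    for r in place_of(c,"jar")[:1]:
        p=at_z(c,r["position"],18);print(c,"jar",np.array(r["position"]),p)
a=cv2.imread("pics/scene5.png")[290:340,305:365];b=cv2.imread("pics/top5.png")[150:270,250:400]
cv2.imwrite("pics/ab5.png",np.hstack([cv2.resize(a,(320,480)),cv2.resize(b,(480,480),interpolation=cv2.INTER_CUBIC)]))
E
```

```text
time: 18.62
ee_pos: [734.9, -245.6, 245.8]
tool_rot: [-2.491, 0.001, 1.843]
wrist_force: [-0.1, -1.0, -1.2]
grip_width: 44.9
scene jar [392.7 323.6] [586.8 143.5  18. ]
```

View pics/ab5.png

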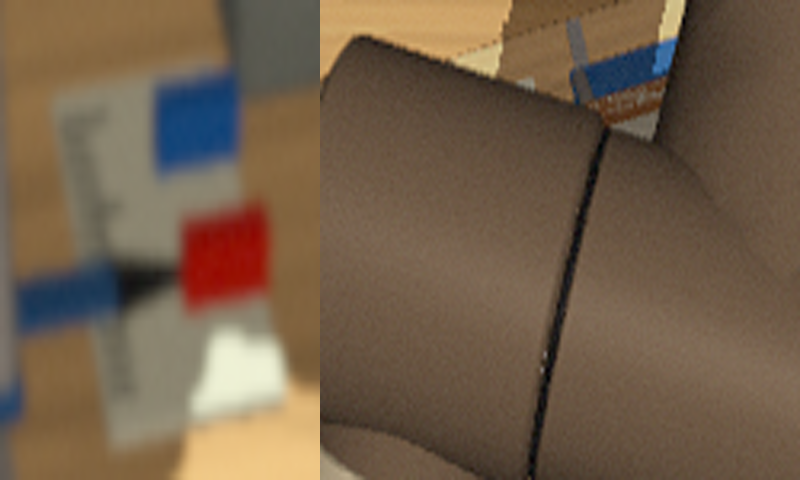

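```bash
python3 - <<'E'
import cv2,numpy as np
a=cv2.imread("pics/scene1.png");
t=a[286:335,378:412]
for n in(4,5):
    b=cv2.imread(f"pics/scene{n}.png")[276:345,368:422];r=cv2.matchTemplate(b,t,cv2.TM_CCOEFF_NORMED);print(n,cv2.minMaxLoc(r)[1:4:2],"(10,10)=unmoved")
from cell import close_job,get_obs
print(get_obs()["dq"],get_obs()["time"]);print(close_job())
E
```

```text
4 (0.7670443058013916, (11, 10)) (10,10)=unmoved
5 (0.7651609778404236, (11, 10)) (10,10)=unmoved
[ 0.02435462 -0.02295946 -0.00488174 -0.00265346  0.00023291 -0.00171309] 18.8167
the job is handed in; nothing more can be done
None
```

The easel is set up and the job was handed in at about 18.8 s. The pointer is on the red tab and the board leans on the rest bar with its foot in the toe.

- **Wheel:** I turned it about 177° clockwise by the red peg, in two grips. A close wrist view then put the tip about 0.2 mm from the middle of the red tab. After the board was tipped, the coarser scene view still showed it on the red tab.
- **Board:** I caged its top edge loosely and tipped it back slowly onto the bar. Scene depth gives a lean of about 38°, which is what contact with the bar should give. The foot is behind the toe lip and has not slid.
- **Jar:** I never touched it. Template matching put it within 1 pixel of where it started, with a match score of only 0.77. The network's jar position differed by about 5 mm from its first reading; I take that as network noise.
- **Failed check:** a last top-camera view was blocked by the arm, so the final check rests on the scene camera.

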